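# Bump-sensor check on a repaired robot cleaner

### The job

Run the bump-sensor check on the round robot cleaner: press its large middle button to start the check, tap its curved bumper on the left front, tap it on the right front (left and right as seen from the robot arm), then press the small button with the house mark, left of the large one, to close the check. Each bumper tap pushes only that side straight in towards the middle of the cleaner until the bumper gives, and everything is let go before the next touch. Touch lightly, with the fingertips alone: do not press the other small button, do not shove, lift or grip the cleaner, and leave the tools and parts around it where they are.

Things in the scene. Friction and masses are not known exactly. Their poses are not given: they have to be found in the camera images.
- cleaner: round dark robot vacuum cleaner, 310 mm across, about 2.5 kg, loose on the worktop (slides if pushed with over 10 N). Origin: disc centre, on the worktop. x axis from front to rear (the bumper, on the -x side, faces the arm), y to its left as seen from the arm, z up. Flat deck at 80 mm; behind the buttons a turret 86 mm across (axis 8 mm behind the origin) rises to 96 mm
- start_top (a point): centre of the top of the large round middle button (38 mm across, power mark) on the front of the deck; it stands 6 mm proud of the deck, 84 mm in front of the cleaner's origin, and is pressed straight down
- home_top (a point): centre of the top of the small round button with the house mark (23 mm across), 48 mm to the left (cleaner +y) of the large one; 6 mm proud of the deck; pressed straight down
- spot_top (a point): centre of the top of the other small round button (ring-and-dot mark, 23 mm across), 48 mm to the right (cleaner -y) of the large one; must not be pressed
- tap_left (a point): point on the outer face of the bumper, 45 degrees left of its front middle, 155 mm from the cleaner's axis, 45 mm above the worktop. The bumper is an upright curved wall round the cleaner's front half, 14 to 69 mm above the worktop. Push here level, towards the cleaner's axis: cleaner-frame direction (0.71, -0.71, 0)
- tap_right (a point): the same on the right front; push in cleaner-frame direction (0.71, 0.71, 0)
- start_button (a joint): travel of the large button: 0 up, 0.0035 m fully down; springs back by itself, needs about 1 N to start and 3.5 N at the bottom; counts as pressed beyond 0.002
- home_button (a joint): travel of the house button: 0 up, 0.0035 m fully down, same spring; counts as pressed beyond 0.002
- spot_button (a joint): travel of the other small button: 0 up, 0.0035 m fully down, same spring
- bumper_left (a joint): travel of the one-piece bumper along its left-front diagonal (towards the cleaner's axis from tap_left): 0 out, 0.006 m at the stop; springs back by itself, about 1 N to start and 3.2 N at the stop; its switch closes at 0.003
- bumper_right (a joint): the same along the right-front diagonal (from tap_right). A push in the middle of the front, or one that drags the bumper sideways, moves both
- filter_box: black pleated dust filter, 94 x 54 x 18 mm, lying loose just in front of the middle of the bumper; leave alone
- driver: screwdriver with red handle, 169 mm long, 21 mm high, lying loose at the front right; leave alone
- pry_tool: black plastic pry tool, 134 mm long, 8 mm thick, lying loose on the cleaner's deck, on the left beside the turret; leave alone

How it is judged:
By the outcome, as a careful person would: the job done as asked, in the order asked, and still so for the second after the job is handed in, with the robot touching nothing.
It also fails if it takes over 58 s, if anything falls off the work surface, if the arm or the gripper's body presses on something with over 40 N, if the wrist force passes 120 N, or if a joint passes its speed limit or range.

### The arm

A 7-joint arm with a two-finger parallel gripper is mounted at the origin on a cart in front of the work surface, level with it; the furniture and walls round the work are solid. World frame = base frame: x ahead of the robot, y to its left, z up, the work surface at z = 0. Lengths are in m, angles in rad, forces in N, time in s.
With the tool pointing down it reaches from about 0.425 to 1.025 m from the base axis. Payload 9.4 kg.
Tool frame: the origin (TCP) lies at the very end of the fingers, on their centre line; the grasp point (between the pads) lies 19 mm behind it; z points along the fingers, y is the line along which they close (so a half turn about z gives the same grasp; the last joint's range is limited). The gripper opens to 85 mm and grips with 20 to 120 N. Pads are 22 mm wide; open, the fingers measure 114 mm over their backs; the gripper's body (76 mm by 85 mm) begins 54 mm behind the grasp point. The pads swing forward as they close: fully open they stand 13 mm farther back than shut.
Start: joints at [1.039, 0.599, -0.003, 1.599, 0.002, 0.943, -0.08], TCP at [0.318, -0.651, 0.231] pointing down, gripper open.
Joint ranges: [-2.57, 2.57], [-0.35, 1.97], [-1.29, 1.29], [0.11, 2.56], [-1.05, 4.19], [0.11, 1.86], [-2.63, 2.63]. Speed limits (rad/s): [2.22, 2.22, 3.01, 3.01, 3.14, 3.14, 3.14].

### API

Orientations are given as a rotation vector (axis times angle).
In Python, from rig import state, capture, get_calibration, sign_off gives the robot as it stands.
- The arm moves only by the tool apply_moves, never from a script. Its argument "series" is a list of rows, each a list of 2 entries, a list of its own where there are three numbers: the shift along the tool's x, y, z in cm, then the turn about the tool's z in rad. In form: [[[dx, dy, dz], turn], ...]. A call has 1 to 20 rows; each row is the pose to reach, as a shift and turn from the pose commanded when the call began, along the tool's axes at that moment; what a row does not reach only later rows make up. A row lasts 1/8 s, in which the tool goes at most 62.5 mm and 10.7 degrees, less where a joint would pass 70% of its speed; a pose out of reach is approached as far as the arm can. A call with a gripper value outside its range is refused whole. "hand" is the gripper's target within -1 to 1 (fully open at 1, half-way at 0, shut at -1), set as the call begins (left out, the last holds). The fingers move at their own pace and stop on an object; the grip force is fixed at half the most. Time passes only in rows, so rows that repeat a pose let the fingers close. It gives the time, the measured TCP pose, the force, the opening and the grip force at its end, in the units of the state.
- state(): the state, without advancing time (a new reading comes with each control period).
- capture(name): name is "side" or "top"; returns the picture (420x560x3 uint8, blue, green, red); there is no depth.
- get_calibration(name): a dict with "fov_y" (degrees; the focal length in pixels is half the picture's height over the tangent of half this angle, whatever the lens; pixels are square), "cx", "cy" (the principal point, pixels), "k1" (the pictures are not rectified: a ray, as slopes to the right and down, at radius r is drawn at 1 + k1 r^2 times it, then the intrinsics apply), "extrinsics" (4x4, takes a point from camera to world coordinates). Camera axes: x right, y up, looking along -z (the intrinsics and any distortion apply to the point x, -y, -z); pixel columns grow to the right and rows downward; lengths in m; the calibration is good to about 2 mm. A picture is of the moment at which its call begins. get_calibration takes no time and is no camera call.
- sign_off(): hands the job in; it is judged then, once.
The state is a dict: "clock": time; "joint_pos": joint angles; "joint_vel": joint speeds; "tau": joint torques, N m; "ee_pos": TCP position; "tcp_rot": TCP orientation; "ft_force": force on the tool from outside, world axes, zero at the start; "moment": the same for the moment, N m; "finger_gap": finger opening in m; "grasp_force": force on a finger pad.
Only numpy, scipy, OpenCV 4.12 (cv2) and the standard library are available. Lean on these libraries where they do the work, as an engineer would, in place of code of your own. Each camera call takes 0.05 s, during which the arm holds its last target. There are 200 camera calls.

## Working session

There is one attempt and no reset: what is moved stays moved. The work goes in short steps, Python scripts to look and compute and a tool call to move; the robot and the scene stay as the last step left them, time stands still between calls to the robot, and variables do not carry over. Pictures are saved under pics/ and viewed, at most 10 in all, crops included, and the job is handed in when it is done.

Besides the shell and the picture viewer there is one more tool, called by a JSON object that holds its "name" and its "arguments", one argument or row to a line. apply_moves: Moves the arm, as the interface text tells. Its arguments: {"type":"object","properties":{"series":{"type":"array","items":{"type":"array"}},"hand":{"type":"number"}},"required":["series"]}

```bash
mkdir -p pics
python3 - <<'E'
from rig import *
import cv2
for n in("side","top"):
    cv2.imwrite(f"pics/{n}0.png",capture(n)); print(n,get_calibration(n))
print(state())
E
```

```text
side {'fov_y': 48.33833433582218, 'cx': 284.2641164786661, 'cy': 204.08784623766059, 'k1': -0.03417931317863196, 'extrinsics': array([[ 0.42434768, -0.72364436,  0.54430495,  0.96545561],
       [ 0.90548481,  0.34252344, -0.25054929, -0.26219425],
       [-0.00512862,  0.59917988,  0.80059801,  0.76779479],
       [ 0.        ,  0.        ,  0.        ,  1.        ]])}
top {'fov_y': 56.989352005923315, 'cx': 281.5587037368403, 'cy': 210.03527123419275, 'k1': -0.10451592210401771, 'extrinsics': array([[ 0.00485082,  0.99753578, -0.0699917 ,  0.44319996],
       [-0.99995168,  0.00543721,  0.00818986, -0.04319792],
       [ 0.00855024,  0.06994859,  0.99751395,  0.94526018],
       [ 0.        ,  0.        ,  0.        ,  1.        ]])}
{'clock': 0.1, 'joint_pos': array([ 1.03930084,  0.60010233, -0.00254283,  1.60005825,  0.00177551,
        0.94288199, -0.07979379]), 'joint_vel': array([ 0.00023865, -0.00061571,  0.00283723, -0.00218094,  0.0012337 ,
       -0.0003733 ,  0.00135482]), 'tau': array([ 6.66384789e-03, -7.77992177e+01,  1.57079570e+00, -2.58626533e+01,
        1.27088075e-02,  5.53251622e-03,  1.14326025e-05]), 'ee_pos': array([ 0.31828489, -0.65092675,  0.23045899]), 'tcp_rot': array([-3.05935432e+00, -7.08015298e-01,  6.86344732e-04]), 'ft_force': array([ 0.29986383,  0.0687298 , -0.66161774]), 'moment': array([ 0.01492   , -0.01070641, -0.00319273]), 'grasp_force': 0.0, 'finger_gap': 0.08554187624744602}
```

View pics/top0.png

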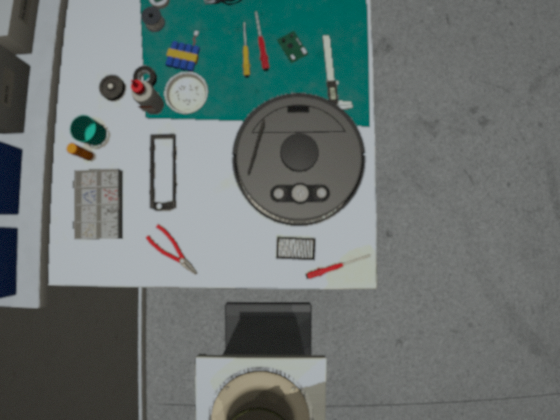

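View pics/side0.png

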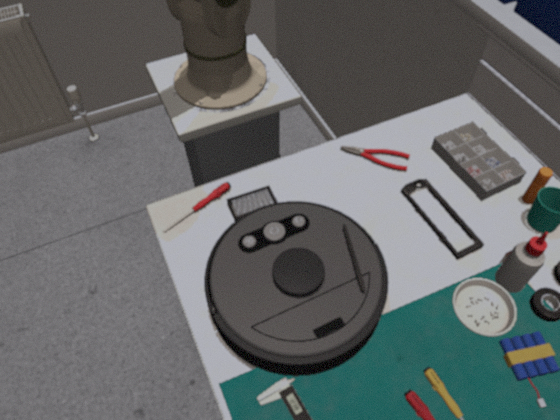

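The top view shows the cleaner centred near (299,158), with its buttons at about (279,193), (300,194) and (321,193). The filter is at (296,248), the driver at (338,267) and the pry tool at (256,150). In the side view the buttons are at (250,241), (274,231) and (299,221).

```bash
cat > h.py <<'E'
import numpy as np, cv2
from rig import *
def cam(n):
    c=get_calibration(n); f=210/np.tan(np.radians(c["fov_y"]/2)); return c,f,np.array(c["extrinsics"])
def ray(n,u,v):
    c,f,E=cam(n); d=np.array([(u-c["cx"])/f,(v-c["cy"])/f]); s=d.copy()
    for _ in range(20): s=d/(1+c["k1"]*(s@s))
    return E[:3,3],E[:3,:3]@np.array([s[0],-s[1],-1])
def onz(n,u,v,z):
    o,d=ray(n,u,v); return (o+d*(z-o[2])/d[2])[:2]
def tri(a,b):
    A=[];B=[]
    for o,d in(a,b):
        d=d/np.linalg.norm(d);P=np.eye(3)-np.outer(d,d);A.append(P);B.append(P@o)
    return np.linalg.solve(sum(A),sum(B))
E
python3 - <<'E'
from h import *
R={}
for n,pts in(("top",[(279,193),(300,194),(321,193)]),("side",[(299,221),(274,231),(250,241)])):
    g=cv2.cvtColor(cv2.imread(f"pics/{n}0.png"),cv2.COLOR_BGR2GRAY)
    r=[]
    for p in pts:
        x,y=p; w=g[y-14:y+15,x-14:x+15].astype(float)
        k,lab,st,ce=cv2.connectedComponentsWithStats((w>110).astype(np.uint8))
        i=min(range(1,k),key=lambda i:np.hypot(*(ce[i]-14))-0.02*st[i,4])
        c=np.array([st[i,0]+(st[i,2]-1)/2,st[i,1]+(st[i,3]-1)/2])+[x-14,y-14]
        r.append(c);print(n,p,c,st[i],onz(n,*c,.086).round(4))
    R[n]=r
for a,b in zip(R["top"],R["side"]): print(tri(ray("top",*a),ray("side",*b)).round(4))
im=cv2.imread("pics/top0.png")[120:300,220:390]; s=cv2.imread("pics/side0.png")[180:330,190:390]
cv2.imwrite("pics/c1.png",np.hstack([cv2.resize(im,None,fx=2.2,fy=2.2),cv2.resize(s,(400,396))]))
E
```

```text
top (279, 193) [278. 193.] [ 9 10  9  9 63] [ 0.5416 -0.0421]
top (300, 194) [299.5 192.5] [  6   5  16  16 192] [ 0.543  -0.0902]
top (321, 193) [321. 192.] [10  9  9  9 60] [ 0.5444 -0.1384]
side (299, 221) [298. 221.] [ 8 10 11  9 72] [ 0.5462 -0.0427]
side (274, 231) [274. 231.] [  5   6  19  17 243] [ 0.5474 -0.0899]
side (250, 241) [249.  241.5] [ 8 10 11 10 81] [ 0.5487 -0.1377]
[ 0.5425 -0.0415  0.0804]
[ 0.544  -0.0896  0.081 ]
[ 0.5454 -0.1378  0.0813]
```

View pics/c1.png

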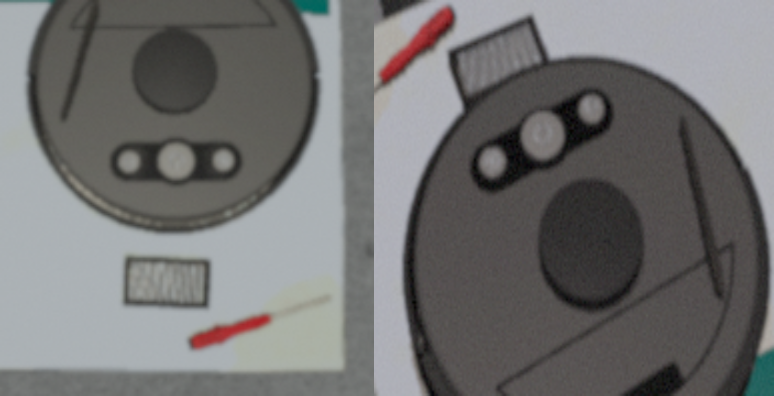

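```bash
cat >> h.py <<'E'
from scipy.spatial.transform import Rotation as Ro
psi=0.0285
ax=np.array([np.cos(psi),np.sin(psi)]); ay=np.array([-ax[1],ax[0]])
S=np.array([.545,-.090]); O=S+.084*ax; H=S+.048*ay
DL=(ax-ay)/2**.5; DR=(ax+ay)/2**.5
def go(p,z,xdir=None,st=None):
    st=st or state(); R=Ro.from_rotvec(st["tcp_rot"]).as_matrix()
    d=R.T@(np.array([*p,z])-st["ee_pos"])*100
    t=0 if xdir is None else np.arctan2(xdir@R[:2,1],xdir@R[:2,0])
    return d.round(2),round(float(t),3)
E
python3 - <<'E'
from h import *
print(go(S,.125,DL),O,H,O-.155*DL,O-.155*DR)
E
```

```text
(array([ 45.01, -40.41,  10.6 ]), 1.212) [ 0.62896589 -0.08760632] [ 0.54363219 -0.04201949] [0.51628562 0.0188275 ] [ 0.52253207 -0.20028659]
```

{"name": "apply_moves", "arguments": {
  "hand": -1,
  "series": [
    [[2,-2,0],0.1],
    [[5,-5,0],0.2],
    [[9,-8,0],0.3],
    [[13,-12,0],0.4],
    [[17,-15,0],0.5],
    [[21,-19,0],0.6],
    [[25,-22.5,0],0.7],
    [[29,-26,0],0.8],
    [[33,-30,1],0.9],
    [[37,-33,3],1.0],
    [[41,-37,5],1.1],
    [[43.5,-39,7],1.2],
    [[44.5,-40,9],1.212],
    [[45,-40.4,10.6],1.212],
    [[45,-40.4,10.6],1.212],
    [[45,-40.4,10.6],1.212],
    [[45,-40.4,10.6],1.212]
  ]
}}

```text
clock: 2.22
ee_pos: [0.5454, -0.0916, 0.126]
tcp_rot: [-2.918, 1.163, -0.002]
ft_force: [0.2, -0.3, -0.7]
finger_gap: -0.0004
grasp_force: 0.0
```

Run:
```python
from h import *
s=state();print(s["clock"],s["ee_pos"],s["ft_force"],s["finger_gap"],go(S,.086,DL))
t=capture("top")[120:300,200:380]; d=capture("side")[130:310,180:380]
cv2.imwrite("pics/c2.png",np.hstack([cv2.resize(t,(396,396)),cv2.resize(d,(400,396))]))
```

```text
2.225 [ 0.54536231 -0.09163105  0.12601244] [ 0.23806753 -0.33868429 -0.70019758] -0.00038052150556469713 (array([-0.14, -0.09,  4.  ]), -0.002)
```

View pics/c2.png

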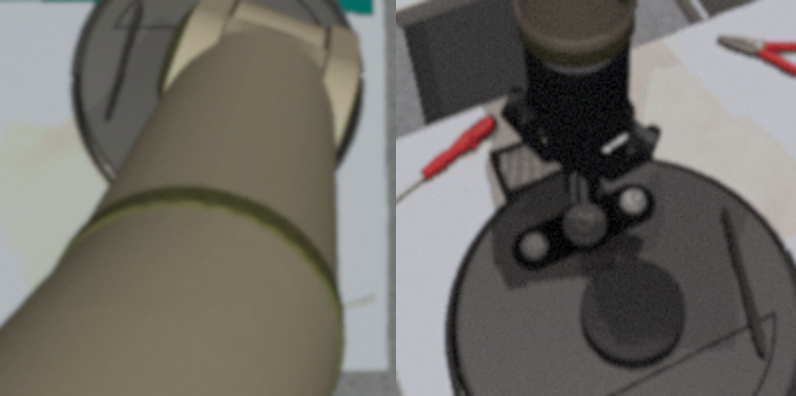

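The side crop shows the closed fingertips right above the large button at about (585,205), and nothing else is near them. Next I descend in small steps.

{"name": "apply_moves", "arguments": {
  "series": [
    [[0,0,1],0],
    [[-0.1,-0.1,2.2],0],
    [[-0.1,-0.1,3.2],0],
    [[-0.1,-0.1,3.6],0],
    [[-0.1,-0.1,3.7],0],
    [[-0.1,-0.1,3.7],0],
    [[-0.1,-0.1,3.7],0]
  ]
}}

```text
clock: 3.2
ee_pos: [0.5454, -0.0893, 0.0885]
tcp_rot: [-2.919, 1.161, -0.001]
ft_force: [1.4, 0.6, 0.3]
finger_gap: 0.0001
grasp_force: 0.0
```

{"name": "apply_moves", "arguments": {
  "series": [
    [[0,0,0.1],0],
    [[0,0,0.2],0],
    [[0,0,0.3],0],
    [[0,0,0.3],0]
  ]
}}

```text
clock: 3.7
ee_pos: [0.5452, -0.0893, 0.0852]
tcp_rot: [-2.919, 1.161, 0.0]
ft_force: [-1.2, 0.2, 0.7]
finger_gap: 0.0003
grasp_force: 0.6
```

{"name": "apply_moves", "arguments": {
  "series": [
    [[0,0,0.1],0],
    [[0,0,0.1],0]
  ]
}}

```text
clock: 3.95
ee_pos: [0.5452, -0.0893, 0.0843]
tcp_rot: [-2.919, 1.161, 0.0]
ft_force: [0.2, 0.3, 2.3]
finger_gap: 0.0
grasp_force: 0.9
```

{"name": "apply_moves", "arguments": {
  "series": [
    [[0,0,0.06],0],
    [[0,0,0.12],0],
    [[0,0,0.12],0]
  ]
}}

```text
clock: 4.32
ee_pos: [0.5452, -0.0893, 0.0831]
tcp_rot: [2.919, -1.161, -0.0]
ft_force: [-0.3, 0.2, 2.4]
finger_gap: -0.0001
grasp_force: 1.3
```

Run:
```python
from h import *
import time
for i in range(4):
    s=state();print(s["ee_pos"],s["ft_force"])
    capture("side")
```

```text
[ 0.545214   -0.08928465  0.08305798] [-0.29504645  0.18858782  2.37182519]
[ 0.54518221 -0.08927055  0.08306019] [0.17006919 0.58477045 2.16051983]
[ 0.5452113  -0.08929212  0.08306193] [0.15095104 0.38508063 2.91192663]
[ 0.54520476 -0.08927501  0.08309095] [-0.39836591  0.43620815  2.56351265]
```

{"name": "apply_moves", "arguments": {
  "series": [
    [[0,0,0.04],0],
    [[0,0,0.04],0],
    [[0,0,-0.5],0],
    [[0,0,-2],0],
    [[0,0,-4],0],
    [[-3,-1.3,-4.5],0],
    [[-7,-3,-4.5],0],
    [[-11,-4.7,-4.5],0],
    [[-13.6,-5.9,-4.5],0],
    [[-13.6,-5.9,-4.5],0],
    [[-13.6,-5.9,-2],0],
    [[-13.6,-5.9,1],0],
    [[-13.6,-5.9,3.5],0],
    [[-13.6,-5.9,4.3],0],
    [[-13.6,-5.9,4.3],0],
    [[-13.6,-5.9,4.3],0]
  ]
}}

```text
clock: 6.52
ee_pos: [0.4874, 0.0468, 0.0409]
tcp_rot: [-2.918, 1.161, -0.002]
ft_force: [-0.1, 0.3, 1.1]
finger_gap: 0.0
grasp_force: 0.0
```

Run:
```python
from h import *
f=[]
for i in range(5):
    s=state();f.append(s["ft_force"]);capture("side")
print(s["clock"],s["ee_pos"],np.mean(f,0),go(O-.166*DL,.04,DL))
d=capture("side");cv2.imwrite("pics/c3.png",cv2.resize(d[100:310,180:460],(800,600)))
```

```text
6.725 [0.48721488 0.04714144 0.04069087] [-0.19010828 -0.08976485  0.43022195] (array([2.96, 0.06, 0.06]), -0.0)
```

View pics/c3.png

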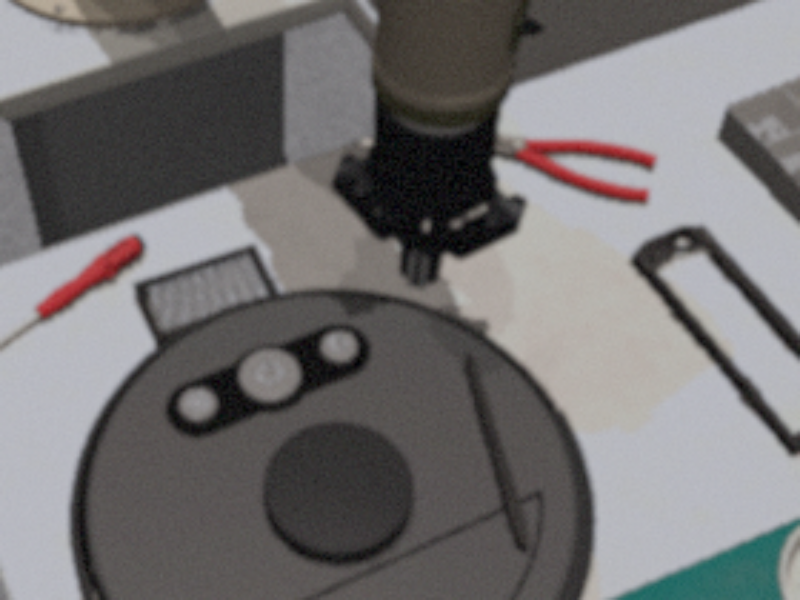

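The fingers are clear of the left-front bumper, at about (420,265), and nothing around them has moved.

{"name": "apply_moves", "arguments": {
  "series": [
    [[1,0.05,0.05],0],
    [[2,0.05,0.05],0],
    [[2.5,0.05,0.05],0],
    [[2.6,0.05,0.05],0],
    [[2.6,0.05,0.05],0]
  ]
}}

```text
clock: 7.45
ee_pos: [0.5053, 0.0288, 0.0395]
tcp_rot: [2.919, -1.161, -0.001]
ft_force: [-0.4, -0.5, 0.5]
finger_gap: -0.0002
grasp_force: 0.0
```

```bash
cat >> h.py <<'E'
def rd(D,n=4):
    f=[]
    for i in range(n):
        s=state();f.append(s["ft_force"]);capture("side")
    f=np.mean(f,0);e=s["ee_pos"][:2]-O; t=np.array([D[1],-D[0]])
    print(s["clock"],s["ee_pos"].round(4),"push %.2f side %.2f fz %.2f | radius mm %.1f lateral %.1f"%(-f[:2]@D,f[:2]@t,f[2],-e@D*1000,e@t*1000))
E
python3 -c "
from h import *
rd(DL)"
```

```text
7.6 [0.5052 0.029  0.0395] push 0.24 side 0.05 fz -0.03 | radius mm 170.1 lateral 0.2
```

{"name": "apply_moves", "arguments": {
  "series": [
    [[0.1,0,0],0],
    [[0.2,0,0],0],
    [[0.3,0,0],0],
    [[0.3,0,0],0]
  ]
}}

```text
clock: 8.15
ee_pos: [0.5075, 0.0268, 0.0395]
tcp_rot: [2.919, -1.161, -0.001]
ft_force: [-0.6, 1.1, 0.9]
finger_gap: -0.0004
grasp_force: 0.8
```

```bash
python3 -c "
from h import *
rd(DL)"
```

```text
8.3 [0.5075 0.0268 0.0395] push 1.95 side -0.37 fz 0.75 | radius mm 166.9 lateral 0.2
```

{"name": "apply_moves", "arguments": {
  "series": [
    [[0.1,0,0],0],
    [[0.2,0,0],0],
    [[0.2,0,0],0]
  ]
}}

```text
clock: 8.72
ee_pos: [0.509, 0.0253, 0.0395]
tcp_rot: [2.919, -1.161, -0.0]
ft_force: [-1.0, 1.7, 0.9]
finger_gap: 0.0004
grasp_force: 1.1
```

```bash
python3 -c "
from h import *
rd(DL,8)"
```

```text
9.075 [0.509  0.0254 0.0395] push 2.45 side -0.04 fz 0.93 | radius mm 164.8 lateral 0.2
```

{"name": "apply_moves", "arguments": {
  "series": [
    [[0.05,0,0],0],
    [[0.1,0,0],0],
    [[0.1,0,0],0]
  ]
}}

```text
clock: 9.5
ee_pos: [0.5098, 0.0247, 0.0395]
tcp_rot: [2.919, -1.161, -0.0]
ft_force: [-1.6, 1.9, 0.4]
finger_gap: -0.0
grasp_force: 1.3
```

```bash
python3 -c "
from h import *
rd(DL,10)"
```

```text
9.95 [0.5098 0.0247 0.0396] push 2.85 side -0.17 fz 1.12 | radius mm 163.7 lateral 0.2
```

{"name": "apply_moves", "arguments": {
  "series": [
    [[-0.5,0,0],0],
    [[-1.5,0,0],0],
    [[-3,0,0],0],
    [[-3,0,-2],0],
    [[-3,0,-5],0],
    [[-3,0,-8],0],
    [[-2,1,-9],-0.15],
    [[1,4,-9],-0.33],
    [[4,7,-9],-0.51],
    [[7,10,-9],-0.69],
    [[10,13,-9],-0.87],
    [[13,16,-9],-1.05],
    [[15.5,18.2,-9],-1.23],
    [[16.4,19,-9],-1.4],
    [[16.4,19,-9],-1.57],
    [[16.4,19,-9],-1.57],
    [[16.4,19,-6],-1.57],
    [[16.4,19,-3],-1.57],
    [[16.4,19,0],-1.57],
    [[16.4,19,0],-1.57]
  ]
}}

```text
clock: 12.5
ee_pos: [0.4974, -0.2247, 0.038]
tcp_rot: [-2.885, -1.238, 0.005]
ft_force: [0.6, -0.6, 0.9]
finger_gap: 0.0001
grasp_force: 0.0
```

Run:
```python
from h import *
rd(DR,8); print(go(O-.172*DR,.04,DR))
d=capture("side")
for n in("side",):cv2.imwrite("pics/c4.png",cv2.resize(d[100:310,130:410],(800,600)))
```

```text
12.85 [ 0.4989 -0.2263  0.0406] push -0.11 side 0.13 fz 0.36 | radius mm 190.1 lateral 0.7
(array([ 1.82, -0.07,  0.05]), -0.002)
```

View pics/c4.png

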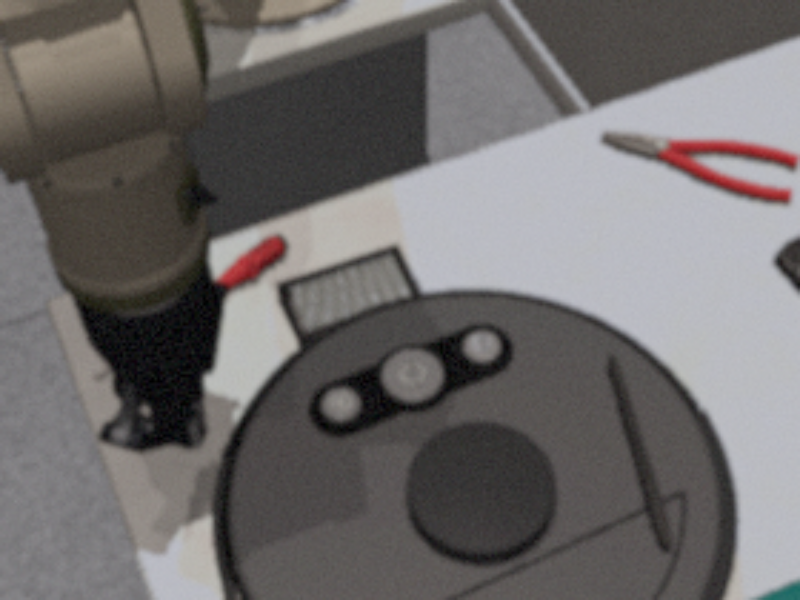

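The fingers are off the right-front bumper. The start button is still at about pixel (274,231), so the cleaner has not moved, and the driver and filter are undisturbed.

{"name": "apply_moves", "arguments": {
  "series": [
    [[0.8,-0.07,0.05],0],
    [[1.5,-0.07,0.05],0],
    [[1.8,-0.07,0.05],0],
    [[1.9,-0.07,0.05],0],
    [[2.0,-0.07,0.05],0],
    [[2.0,-0.07,0.05],0]
  ]
}}

```text
clock: 13.7
ee_pos: [0.5116, -0.2111, 0.039]
tcp_rot: [-2.886, -1.242, 0.0]
ft_force: [0.8, 0.0, -0.5]
finger_gap: 0.0001
grasp_force: 0.0
```

```bash
python3 -c "
from h import *
rd(DR)"
```

```text
13.85 [ 0.5116 -0.2112  0.039 ] push -0.23 side 0.44 fz -0.07 | radius mm 170.4 lateral -0.5
```

{"name": "apply_moves", "arguments": {
  "series": [
    [[0.1,0,0],0],
    [[0.2,0,0],0],
    [[0.3,0,0],0],
    [[0.3,0,0],0]
  ]
}}

```text
clock: 14.4
ee_pos: [0.5137, -0.209, 0.039]
tcp_rot: [2.886, 1.242, -0.001]
ft_force: [-1.5, -1.6, 1.0]
finger_gap: -0.0
grasp_force: 0.7
```

```bash
python3 -c "
from h import *
rd(DR,8)"
```

```text
14.75 [ 0.5137 -0.2089  0.0391] push 1.42 side 0.21 fz 0.41 | radius mm 167.3 lateral -0.5
```

{"name": "apply_moves", "arguments": {
  "series": [
    [[0.1,0,0],0],
    [[0.2,0,0],0],
    [[0.25,0,0],0],
    [[0.25,0,0],0]
  ]
}}

```text
clock: 15.3
ee_pos: [0.5155, -0.2071, 0.039]
tcp_rot: [2.886, 1.242, -0.0]
ft_force: [-1.4, -2.1, 0.8]
finger_gap: -0.0001
grasp_force: 1.2
```

```bash
python3 -c "
from h import *
rd(DR,8)"
```

```text
15.65 [ 0.5155 -0.2071  0.039 ] push 2.24 side 0.30 fz 0.63 | radius mm 164.8 lateral -0.5
```

{"name": "apply_moves", "arguments": {
  "series": [
    [[0.05,0,0],0],
    [[0.1,0,0],0],
    [[0.1,0,0],0]
  ]
}}

```text
clock: 16.08
ee_pos: [0.5162, -0.2063, 0.039]
tcp_rot: [-2.886, -1.242, 0.0]
ft_force: [-2.7, -1.7, 0.3]
finger_gap: -0.0
grasp_force: 1.4
```

```bash
python3 -c "
from h import *
rd(DR,8); print(go(H,.081,ax))"
```

```text
16.425 [ 0.5161 -0.2063  0.039 ] push 2.66 side 0.12 fz 0.80 | radius mm 163.8 lateral -0.5
(array([13.82, -9.31, -4.19]), 0.784)
```

{"name": "apply_moves", "arguments": {
  "series": [
    [[-0.5,0,0],0],
    [[-1.5,0,0],0],
    [[-3,0,0],0],
    [[-3,0,-3],0],
    [[-3,0,-6],0],
    [[-3,0,-9],0],
    [[-1,-2,-10],0],
    [[3,-4,-10],0],
    [[7,-6,-10],0],
    [[11,-8,-10],0],
    [[13.3,-9.1,-10],0],
    [[13.8,-9.3,-10],0],
    [[13.8,-9.3,-10],0],
    [[13.8,-9.3,-8],0],
    [[13.8,-9.3,-6],0],
    [[13.8,-9.3,-5.6],0],
    [[13.8,-9.3,-5.6],0],
    [[13.8,-9.3,-5.6],0]
  ]
}}

```text
clock: 18.73
ee_pos: [0.5438, -0.0426, 0.0957]
tcp_rot: [2.886, 1.241, 0.001]
ft_force: [0.7, -0.4, 0.8]
finger_gap: 0.0001
grasp_force: 0.0
```

Run:
```python
from h import *
rd(DR,6); print(go(H,.086))
d=capture("side")
cv2.imwrite("pics/c5.png",cv2.resize(d[160:280,200:360],(800,600)))
```

```text
18.975 [ 0.5437 -0.0422  0.0954] push -0.02 side 0.10 fz -0.06 | radius mm 25.5 lateral -93.2
(array([ 0.01, -0.01,  0.93]), 0.0)
```

View pics/c5.png

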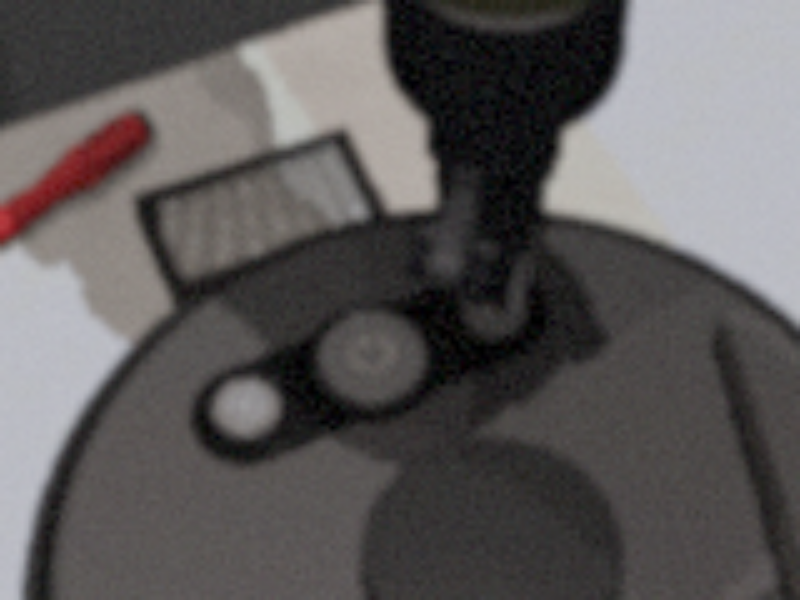

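The fingertips are just above the house button at about (495,310), clear of the large one at (372,358).

{"name": "apply_moves", "arguments": {
  "series": [
    [[0,0,0.4],0],
    [[0,0,0.8],0],
    [[0,0,0.95],0],
    [[0,0,1.05],0],
    [[0,0,1.05],0]
  ]
}}

```text
clock: 19.7
ee_pos: [0.5433, -0.0422, 0.0845]
tcp_rot: [-2.886, -1.242, 0.001]
ft_force: [-1.5, 0.7, 1.7]
finger_gap: -0.0002
grasp_force: 0.8
```

{"name": "apply_moves", "arguments": {
  "series": [
    [[0,0,0.1],0],
    [[0,0,0.17],0],
    [[0,0,0.17],0]
  ]
}}

```text
clock: 20.08
ee_pos: [0.5434, -0.0421, 0.0829]
tcp_rot: [-2.886, -1.242, 0.0]
ft_force: [-1.3, 0.7, 3.0]
finger_gap: 0.0004
grasp_force: 1.4
```

```bash
python3 -c "
from h import *
rd(DR,8)"
```

```text
20.425 [ 0.5434 -0.0421  0.0828] push 1.10 side -1.92 fz 2.67 | radius mm 25.7 lateral -93.4
```

{"name": "apply_moves", "arguments": {
  "series": [
    [[0,0,0.03],0],
    [[0,0,0.03],0],
    [[0,0,-0.5],0],
    [[0,0,-2],0],
    [[0,0,-5],0],
    [[0,0,-10],0],
    [[0,0,-13],0],
    [[0,0,-13],0],
    [[0,0,-13],0],
    [[0,0,-13],0]
  ]
}}

```text
clock: 21.72
ee_pos: [0.543, -0.0422, 0.212]
tcp_rot: [-2.885, -1.242, 0.002]
ft_force: [-0.6, 1.0, 1.0]
finger_gap: -0.0004
grasp_force: 0.0
```

Run:
```python
from h import *
rd(DR,4)
d=capture("side");a=cv2.imread("pics/side0.png")
cv2.imwrite("pics/c6.png",np.hstack([cv2.resize(a[150:380,160:430],(395,337)),cv2.resize(d[150:380,160:430],(395,337))]))
```

```text
21.875 [ 0.5432 -0.0421  0.2121] push 0.23 side -0.15 fz 0.30 | radius mm 25.8 lateral -93.6
```

View pics/c6.png

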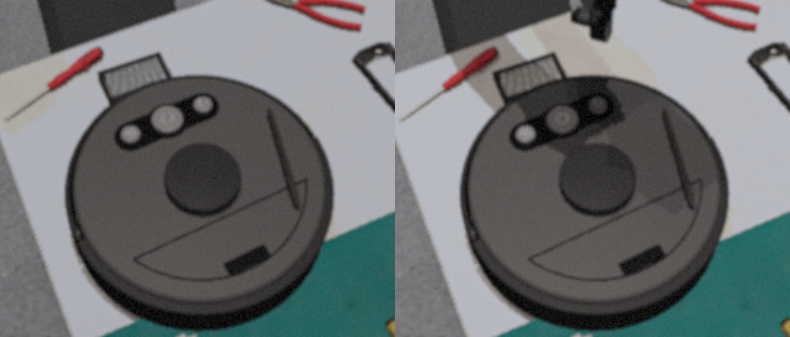

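Comparing before and after, the cleaner, filter, driver and pry tool have not visibly moved, and the gripper is clear above the cleaner.

```bash
python3 -c "
from rig import *
print(sign_off())"
```

```text
the job is handed in; nothing more can be done
None
```

I ran the bump-sensor check in the order asked (start, left tap, right tap, house button) and handed it in at about 22 s; by measured forces and travel each touch went past its switch point, and nothing visibly moved.

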